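# Set up a six-sided chip holder under the probe-station microscope

## Task

On the pulled-out stage of the probe station lies a black six-sided chip holder: without lifting it off the stage, roll it over flat by flat until its gold chip is on top and slide it snug and square against the rail along the stage's back. Then push the stage fully home, so that the gold chip ends under the microscope lens. Leave the two parked holders and everything else where they are.

Things in the scene. Friction and masses are not known exactly. Their poses are not given: they have to be found in the camera images.
- holder_a: black hexagonal chip holder, 40 mm across flats, 46 mm across corners, 100 mm long, 0.3 kg. Origin at its centre, 20 mm above its support; y along its length. Of the three, one lies on the stage (x below 0 in the frame of stage_rail): its axis 93 to 115 mm before the rail, up to 6 degrees askew, its middle within 15 mm of the rail's. The other two are parked on the platen behind. It grips like dry metal; each flat rolled advances it 23 mm
- holder_b: black hexagonal chip holder, 40 mm across flats, 46 mm across corners, 100 mm long, 0.3 kg. Origin at its centre, 20 mm above its support; y along its length. Of the three, one lies on the stage (x below 0 in the frame of stage_rail): its axis 93 to 115 mm before the rail, up to 6 degrees askew, its middle within 15 mm of the rail's. The other two are parked on the platen behind. It grips like dry metal; each flat rolled advances it 23 mm
- holder_c: black hexagonal chip holder, 40 mm across flats, 46 mm across corners, 100 mm long, 0.3 kg. Origin at its centre, 20 mm above its support; y along its length. Of the three, one lies on the stage (x below 0 in the frame of stage_rail): its axis 93 to 115 mm before the rail, up to 6 degrees askew, its middle within 15 mm of the rail's. The other two are parked on the platen behind. It grips like dry metal; each flat rolled advances it 23 mm
- holder_a_chip (a point): centre of the gold flat of holder_a, 20 mm from its axis: a gold chip in a yellow frame (the other five flats have a small grey chip; a yellow dot on each end face lies beside the gold flat). z points straight out of this flat: up when gold is on top. On the stage it starts on the robot's side, upper or lower (roll once or twice towards the rail), or on the rail's upper side (roll once back)
- holder_b_chip (a point): centre of the gold flat of holder_b, 20 mm from its axis: a gold chip in a yellow frame (the other five flats have a small grey chip; a yellow dot on each end face lies beside the gold flat). z points straight out of this flat: up when gold is on top. On the stage it starts on the robot's side, upper or lower (roll once or twice towards the rail), or on the rail's upper side (roll once back)
- holder_c_chip (a point): centre of the gold flat of holder_c, 20 mm from its axis: a gold chip in a yellow frame (the other five flats have a small grey chip; a yellow dot on each end face lies beside the gold flat). z points straight out of this flat: up when gold is on top. On the stage it starts on the robot's side, upper or lower (roll once or twice towards the rail), or on the rail's upper side (roll once back)
- stage (a joint): travel of the sliding stage, m: 0 is pulled out (to the robot's left), 0.27 is fully home under the lens, at a hard end stop. Starts between 0 and 0.02. It grows along -y of stage_rail and stays where it is left; friction about 3 N
- stage_rail (a point): stage frame, moves with it: on the front face of the dark steel stop rail, mid-length, at the level of the plate's top (50 mm above the table). x points into the rail, away from the robot, y along it to the left, z up. Rail 200 mm long, 16 thick, 26 high; the aluminium plate reaches 184 mm in front of it and 120 mm to each side
- stage_handle (a point): middle of the stage's blue handle bar (18 mm thick, 130 mm long, along x of stage_rail) at the stage's left end, 44 mm above the table, 60 mm clear of the plate, 90 mm before and 180 mm left of stage_rail. Its outer (left) side is free for pushing; below it is the station's base plate, 12 mm high
- lens (a point): centre of the underside of the microscope's lens, at the right, 100 mm above the top of a holder on the stage; the white ring light around it is 92 mm across and the body above it spreads 80 mm to the left of its axis. With the stage home, a holder at the middle of the rail and against it lies below
- wafer_case: round white wafer case, 122 mm across, 12 mm high, on the table to the left; a bystander
- solvent: white solvent bottle, 66 mm across, 170 mm tall, on the table to the left; a bystander
- chip_box: flat black chip box, 55 x 55 x 15 mm, on the table to the left; a bystander
- torque_wrench: small steel wrench, 150 mm long, lying on the table at the right front; a bystander
- screwdriver: screwdriver with a red handle, 160 mm long, lying on the table at the right; a bystander
Things that resemble listed ones, but are neither listed nor needed, are in the scene too. Leave any blue or green look-alike of the holder_c alone.

How it is judged:
On the way, in this order (a step that is already met when the one before it is completed fails the run):
1. the holder on the stage lies with its gold chip on top (((angle between holder_a_chip's own z axis and vertical below 0.06 rad and x of holder_a in the frame of stage_rail below 0 m and height (world z) of holder_a below 0.074 m and angular speed of holder_a below 0.3 rad/s) or (angle between holder_b_chip's own z axis and vertical below 0.06 rad and x of holder_b in the frame of stage_rail below 0 m and height (world z) of holder_b below 0.074 m and angular speed of holder_b below 0.3 rad/s) or (angle between holder_c_chip's own z axis and vertical below 0.06 rad and x of holder_c in the frame of stage_rail below 0 m and height (world z) of holder_c below 0.074 m and angular speed of holder_c below 0.3 rad/s))), for 0.2 s.
2. the stage is fully home under the lens (value of joint stage above 0.265 m), for 0.2 s.
At the end, for the whole second after the job is handed in: stage home (joint above 0.265 m) and still; the holder on it flat on the plate and at rest, gold chip on top (within 0.06 rad), its edge within 3 mm of the rail's face, square to it within 2 degrees, the gold chip's centre within 30 mm of the lens axis horizontally (value of joint stage above 0.265 m and ((angle between holder_a_chip's own z axis and vertical below 0.06 rad and x of holder_a in the frame of stage_rail between -0.0261 and -0.015 m and angle between the y axis of holder_a and the y axis of stage_rail, either way round below 0.035 rad and horizontal distance between holder_a_chip and lens below 0.03 m and height (world z) of holder_a between 0.066 and 0.074 m and linear speed of holder_a below 0.01 m/s) or (angle between holder_b_chip's own z axis and vertical below 0.06 rad and x of holder_b in the frame of stage_rail between -0.0261 and -0.015 m and angle between the y axis of holder_b and the y axis of stage_rail, either way round below 0.035 rad and horizontal distance between holder_b_chip and lens below 0.03 m and height (world z) of holder_b between 0.066 and 0.074 m and linear speed of holder_b below 0.01 m/s) or (angle between holder_c_chip's own z axis and vertical below 0.06 rad and x of holder_c in the frame of stage_rail between -0.0261 and -0.015 m and angle between the y axis of holder_c and the y axis of stage_rail, either way round below 0.035 rad and horizontal distance between holder_c_chip and lens below 0.03 m and height (world z) of holder_c between 0.066 and 0.074 m and linear speed of holder_c below 0.01 m/s)) and velocity of joint stage below 0.005 m/s); the robot touches nothing.
It fails at once if a holder is lifted clear of the stage (its centre more than 10 mm above the height it reaches when rolling over an edge) (height (world z) of any of holder_a, holder_b, holder_c above 0.0831 m).
It fails at once if a holder parked on the platen behind the rail is moved by more than 15 mm ((x of holder_a in the frame of stage_rail above 0.03 m and distance of holder_a from where it was at the start of the episode above 0.015 m) or (x of holder_b in the frame of stage_rail above 0.03 m and distance of holder_b from where it was at the start of the episode above 0.015 m) or (x of holder_c in the frame of stage_rail above 0.03 m and distance of holder_c from where it was at the start of the episode above 0.015 m)).
It fails at once if a case, bottle, box or tool on the table is moved by more than 20 mm (distance of any of wafer_case, solvent, chip_box, torque_wrench, screwdriver from where it was at the start of the episode above 0.02 m).
It also fails if it takes over 53 s, if anything falls off the work surface, if the arm or the gripper's body presses on something with over 40 N, if the wrist force passes 120 N, or if a joint passes its speed limit or range.

## Robot

A 6-joint arm with a two-finger parallel gripper is mounted at the origin on the work surface. World frame = base frame: x ahead of the robot, y to its left, z up, the work surface at z = 0. Lengths are in m, angles in rad, forces in N, time in s.
With the tool pointing down it reaches from about 0.425 to 0.95 m from the base axis. Payload 3.5 kg.
Tool frame: the origin (TCP) lies between the finger pads; the fingertips stand 19 mm ahead of it and the grasp point (between the pads) is the TCP; y points along the fingers, z is the direction in which the jaws open and shut, and the axes are right-handed (so a half turn about y gives the same grasp; the last joint's range is limited). The gripper opens to 85 mm and grips with 20 to 120 N. Pads are 22 mm wide; open, the fingers measure 114 mm over their backs; the gripper's body (76 mm by 85 mm) begins 54 mm behind the grasp point. The pads swing forward as they close: fully open they stand 13 mm farther back than shut.
Start: joints at [1.08, 0.286, 1.577, -0, 1.279, -0.15], TCP at [0.226, 0.636, 0.25] pointing down, gripper open.
Joint ranges: [-2.77, 2.77], [-0.9, 2.22], [0.21, 2.48], [-1.53, 4.67], [0.24, 2.81], [-2.84, 2.84]. Speed limits (rad/s): [2.79, 2.79, 3.14, 3.14, 3.14, 3.14].

## Interface

Orientations are given as a unit quaternion [x, y, z, w].
In Python, from plant import get_state, read_camera, camera_model, sign_off gives the robot as it stands.
- The arm moves only by the tool carry_out, never from a script. Its argument "moves" is a list of rows, each a list of 7 numbers: the turn, a rotation vector about the tool's x, y, z in rad, then the shift along the tool's x, y, z in m, then the closure, from -1 (fully open) to 1 (shut). In form: [[wx, wy, wz, dx, dy, dz, jaw], ...]. A call has 1 to 10 rows; each row shifts and turns the commanded pose from where the row before left it, along the tool's axes as they then stand; what a row does not reach is not made up. A row lasts 1/8 s, in which the tool goes at most 62.5 mm and 10.7 degrees, less where a joint would pass 70% of its speed; a pose out of reach is approached as far as the arm can. A call is refused whole if a number of a shift passes 0.0625 or a number of a turn 0.188, either way. A call with a gripper value outside its range is refused whole. The fingers move at their own pace and stop on an object; "squeeze" is the grip in N (left out, the last holds). Time passes only in rows, so rows that do not move let the fingers close. It gives the time, the measured TCP pose, the force and the opening at its end, in the units of the state.
- get_state(): the state, without advancing time (a new reading comes with each control period).
- read_camera(name): name is "scene" or "top"; returns the picture (400x640x3 uint8, blue, green, red); there is no depth.
- camera_model(name): a dict with "camera_matrix" (3x3 intrinsics, pixels), "pose" (4x4, takes a point from camera to world coordinates). Camera axes: x right, y down, z forward; pixel columns grow to the right and rows downward; lengths in m; the calibration is good to about 2 mm. A picture is of the moment at which its call begins. camera_model takes no time and is no camera call.
- sign_off(): hands the job in, once; it reports no verdict.
The state is a dict: "time": time; "qpos": joint angles; "dq": joint speeds; "joint_efforts": joint torques, N m; "eef_pos": TCP position; "tcp_rot": TCP orientation; "contact_force": force on the tool from outside, world axes, zero at the start; "wrist_torque": the same for the moment, N m; "opening": opening from 0.0 (shut) to 1.0 (fully open).
Only numpy, scipy, OpenCV 4.12 (cv2) and the standard library are available. Lean on these libraries where they do the work, as an engineer would, in place of code of your own. Each camera call takes 0.05 s, during which the arm holds its last target. There are 200 camera calls.

## Working session

There is one attempt and no reset: what is moved stays moved. The work goes in short steps, Python scripts to look and compute and a tool call to move; the robot and the scene stay as the last step left them, time stands still between calls to the robot, and variables do not carry over. Pictures are saved under pics/ and viewed, about 8 in all and at most 12, crops included, and the job is handed in when it is done.

Besides the shell and the picture viewer there is one more tool, called by a JSON object that holds its "fn" and its "kwargs", one argument or row to a line. carry_out: Moves the arm, as the interface text tells. Its arguments: {"type":"object","properties":{"moves":{"type":"array","items":{"type":"array","items":{"type":"number"}}},"squeeze":{"type":"number"}},"required":["moves"]}

```bash
mkdir -p pics
cat > h.py <<'E'
import numpy as np, cv2
from plant import *
from scipy.spatial.transform import Rotation as R
def ray(cam,uv,z):
    m=camera_model(cam);K=np.array(m["camera_matrix"]);T=np.array(m["pose"])
    d=T[:3,:3]@np.linalg.inv(K)@np.array([uv[0],uv[1],1.]);o=T[:3,3]
    return o+d*(z-o[2])/d[2]
def proj(cam,p):
    m=camera_model(cam);K=np.array(m["camera_matrix"]);T=np.array(m["pose"])
    c=T[:3,:3].T@(np.array(p)-T[:3,3]);q=K@c;return q[:2]/q[2]
E
python3 - <<'E'
from h import *
for c in("scene","top"):
    cv2.imwrite(f"pics/{c}0.png",read_camera(c));m=camera_model(c);print(c,np.round(m["camera_matrix"],1).tolist(),np.round(m["pose"],3).tolist())
s=get_state();print(s);print(R.from_quat(s["tcp_rot"]).as_matrix().round(3))
E
```

```text
scene [[494.2, 0.0, 317.1], [0.0, 494.2, 204.3], [0.0, 0.0, 1.0]] [[0.763, 0.42, -0.492, 1.397], [0.647, -0.487, 0.587, -1.017], [0.007, -0.766, -0.643, 1.271], [0.0, 0.0, 0.0, 1.0]]
top [[505.5, 0.0, 311.1], [0.0, 505.5, 204.1], [0.0, 0.0, 1.0]] [[0.01, -0.998, 0.059, 0.415], [-1.0, -0.01, -0.002, 0.016], [0.003, -0.059, -0.998, 1.839], [0.0, 0.0, 0.0, 1.0]]
{'time': 0.1, 'qpos': array([ 1.07999946e+00,  2.87081543e-01,  1.57803936e+00, -2.14581689e-05,
        1.27859431e+00, -1.50016921e-01]), 'dq': array([-5.62789351e-06, -2.03183723e-03, -5.94356262e-03, -4.75872704e-04,
       -2.48299942e-04,  2.37403619e-03]), 'joint_efforts': array([ 9.13472686e-04, -4.07294548e+01, -2.93698651e+01, -2.15153195e-04,
        3.43584667e-03, -1.69944485e-05]), 'eef_pos': array([0.22532227, 0.63569193, 0.24907773]), 'tcp_rot': array([ 0.69758148, -0.12012899,  0.11967007, -0.69615241]), 'contact_force': array([-0.09227199, -0.30523998, -0.72573802]), 'wrist_torque': array([-0.00140361, -0.01782446, -0.02063313]), 'opening': 0.9986267681370963}
[[ 0.942 -0.001  0.334]
 [-0.334 -0.002  0.942]
 [-0.    -1.    -0.002]]
```

View pics/scene0.png

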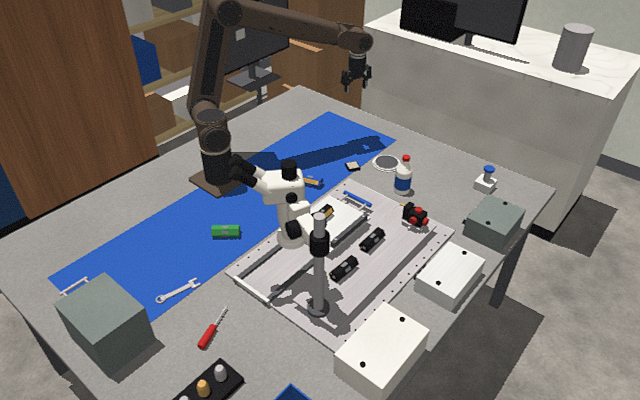

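View pics/top0.png

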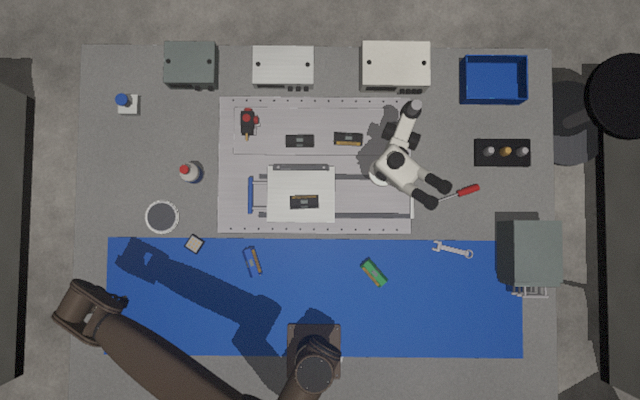

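The top view shows the stage plate at (300,193), with the rail along row 167 and the handle at (251,195). Three black holders are visible: (304,202) on the plate, and (299,141) and (348,139) on the platen behind. The blue (253,262) and green (373,272) ones are look-alikes. The one meant is (304,202), because it lies on the plate in front of the rail. I'll confirm that in a crop.

Run:
```python
from h import *
a=cv2.imread("pics/top0.png")[155:225,240:350];b=cv2.imread("pics/scene0.png")[175:245,290:400]
cv2.imwrite("pics/c1.png",np.vstack([cv2.resize(a,None,fx=6,fy=4.2*1.0,interpolation=2)[:295],cv2.resize(b,None,fx=6,fy=4.2,interpolation=2)]) if 0 else np.vstack([cv2.resize(a,(472,300),interpolation=2),cv2.resize(b,(472,300),interpolation=2)]))
for uv,z in [((267,194),.05),((335,222),.05),((301,171),.05),((273,167),.076),((328,167),.076),((251,195),.053),((304,202),.09),((395,175),.1)]:print(uv,ray("top",uv,z).round(4))
```

```text
(267, 194) [0.5557 0.169  0.05  ]
(335, 222) [ 0.4587 -0.0731  0.05  ]
(301, 171) [0.639  0.0492 0.05  ]
(273, 167) [0.6489 0.1471 0.076 ]
(328, 167) [ 0.6508 -0.0459  0.076 ]
(251, 195) [0.5514 0.2253 0.053 ]
(304, 202) [0.526  0.0369 0.09  ]
(395, 175) [ 0.6221 -0.2771  0.1   ]
```

View pics/c1.png

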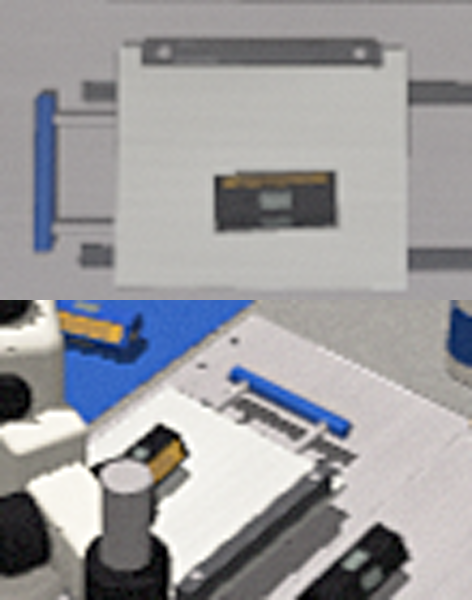

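The crops confirm it: the holder on the plate has its gold flat on the rail's upper side. In the top view the gold strip is on the rail-side edge, and the scene view shows gold facing the rail. So it needs one roll back, towards the robot. Next I measure the holder.

Run:
```python
from h import *
a=cv2.imread("pics/top0.png").astype(int)
sub=a[176:218,272:333]
g=sub.max(2); m=(g<120)|((sub[:,:,2]-sub[:,:,0])>50)
m=cv2.morphologyEx(m.astype(np.uint8),cv2.MORPH_OPEN,np.ones((3,3)))
n,l,st,ce=cv2.connectedComponentsWithStats(m);i=1+st[1:,4].argmax()
ys,xs=np.where(l==i);r=cv2.minAreaRect(np.c_[xs+272,ys+176].astype(np.float32));print(r,st[i])
P=cv2.boxPoints(r)
for p in P:print(p,ray("top",p,.07).round(4))
print("c",ray("top",r[0],.07))
# per column edges
for x in range(289,321,3):
    yy=ys[xs==x-272]+176 if 0 else ys[xs==x-272]
    if len(yy):print(x,yy.min()+176,yy.max()+176,ray("top",(x,yy.min()+175.5),.07)[:2].round(4),ray("top",(x,yy.max()+176.5),.07)[:2].round(4))
```

```text
((304.0, 201.5), (13.0, 28.0), 90.0) [ 18  19  29  14 343]
[290. 195.] [0.5514 0.0865 0.07  ]
[318. 195.] [ 0.5524 -0.0118  0.07  ]
[318. 208.] [ 0.5067 -0.0122  0.07  ]
[290. 208.] [0.5058 0.086  0.07  ]
c [0.52906644 0.03713982 0.07      ]
292 196 208 [0.5498 0.0795] [0.5041 0.0789]
295 195 208 [0.5534 0.069 ] [0.5042 0.0684]
298 198 208 [0.5429 0.0583] [0.5043 0.0579]
301 195 207 [0.5536 0.0479] [0.5079 0.0474]
304 195 207 [0.5537 0.0374] [0.508  0.0369]
307 195 207 [0.5538 0.0269] [0.5081 0.0264]
310 197 207 [0.5469 0.0163] [0.5082 0.0159]
313 195 207 [0.554  0.0058] [0.5083 0.0054]
316 195 207 [ 0.5541 -0.0047] [ 0.5084 -0.0051]
```

{"fn": "carry_out", "kwargs": {
  "moves": [
    [0, -0.127, 0, 0, 0, 0, -0.2],
    [0, -0.127, 0, 0.012, 0, -0.022, -0.2],
    [0, -0.127, 0, 0.024, 0, -0.044, -0.2],
    [0, 0, 0, 0.024, 0, -0.044, -0.2],
    [0, 0, 0, 0.024, 0, -0.044, -0.2],
    [0, 0, 0, 0.024, 0, -0.044, -0.2],
    [0, 0, 0, 0.024, 0, -0.044, -0.2],
    [0, 0, 0, 0.024, 0, -0.044, -0.2],
    [0, 0, 0, 0.024, 0, -0.044, -0.2]
  ]
}}

```text
time: 1.23
eef_pos: [0.4075, 0.3067, 0.2499]
tcp_rot: [0.707, 0.014, -0.014, -0.707]
contact_force: [-0.3, 0.5, 1.4]
opening: 0.601
```

```bash
cat >> h.py <<'E'
def to(x,y,z,ang=None):
    """tool-frame shift from the measured pose to a world point; yaw now (deg)"""
    s=get_state();Rm=R.from_quat(s["tcp_rot"]).as_matrix();p=s["eef_pos"]
    yaw=np.arctan2(-Rm[0,2],Rm[1,2])
    print("t",round(s["time"],2),"p",p.round(4),"tool y",Rm[:,1].round(3),"yaw",round(np.degrees(yaw),2),"open",round(s["opening"],3),"F",np.round(s["contact_force"],1))
    print("shift",(Rm.T@(np.array([x,y,z])-p)).round(4))
E
python3 -c "
from h import *;to(.585,.037,.2)"
```

```text
t 1.23 p [0.4075 0.3067 0.2499] tool y [-0. -0. -1.] yaw 2.31 open 0.601 F [-0.3  0.5  1.4]
shift [ 0.1665  0.0499 -0.2766]
```

{"fn": "carry_out", "kwargs": {
  "moves": [
    [0, 0, 0, 0.024, 0, -0.04, -0.2],
    [0, 0, 0, 0.024, 0, -0.04, -0.2],
    [0, 0, 0, 0.024, 0, -0.04, -0.2],
    [0, 0, 0, 0.024, 0, -0.04, -0.2],
    [0, 0, 0, 0.024, 0.0, -0.04, -0.2],
    [0, 0, 0, 0.024, 0.02, -0.04, -0.2],
    [0, 0, 0, 0.02, 0.03, -0.036, -0.2],
    [0, 0, 0, 0, 0.0, 0, -0.2]
  ]
}}

```text
time: 2.22
eef_pos: [0.5811, 0.0369, 0.1965]
tcp_rot: [-0.707, -0.01, 0.015, 0.707]
contact_force: [-0.2, -0.0, -0.2]
opening: 0.598
```

```bash
python3 -c "
from h import *;to(.585,.037,.102)
a=read_camera('top')[150:225,240:350];b=read_camera('scene')[165:245,285:400]
cv2.imwrite('pics/c2.png',np.vstack([cv2.resize(a,(440,300),interpolation=2),cv2.resize(b,(440,300),interpolation=2)]))"
```

```text
t 2.23 p [0.5811 0.0369 0.1965] tool y [-0.007  0.001 -1.   ] yaw 2.09 open 0.598 F [-0.2 -0.  -0.2]
shift [ 0.0045  0.0945 -0.0001]
```

View pics/c2.png

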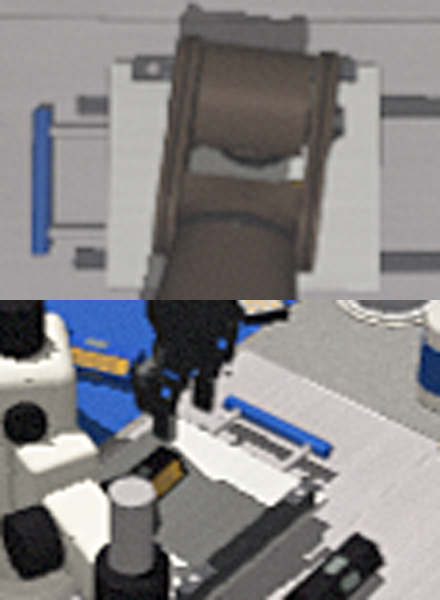

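{"fn": "carry_out", "kwargs": {
  "moves": [
    [0, 0, 0, 0.004, 0.03, 0, -0.2],
    [0, 0, 0, 0, 0.03, 0, -0.2],
    [0, 0, 0, 0, 0.025, 0, -0.2],
    [0, 0, 0, 0, 0.009, 0, -0.2],
    [0, 0, 0, -0.01, 0, 0, -0.2],
    [0, 0, 0, -0.01, 0, 0, -0.2],
    [0, 0, 0, -0.004, 0, 0, -0.2],
    [0, 0, 0, 0, 0, 0, -0.2]
  ]
}}

```text
time: 3.32
eef_pos: [0.5622, 0.0382, 0.1071]
tcp_rot: [0.707, 0.015, -0.014, -0.707]
contact_force: [0.9, 0.8, -0.6]
opening: 0.599
```

```bash
python3 -c "
from h import *;to(.555,.037,.102)"
```

```text
t 3.33 p [0.5622 0.0382 0.1071] tool y [ 0.001 -0.    -1.   ] yaw 2.3 open 0.599 F [ 0.9  0.8 -0.6]
shift [-0.0073  0.0051 -0.0009]
```

{"fn": "carry_out", "kwargs": {
  "moves": [
    [0, 0, 0, 0, 0.004, 0, -0.2],
    [0, 0, 0, -0.003, 0, 0, -0.2],
    [0, 0, 0, -0.003, 0, 0, -0.2],
    [0, 0, 0, -0.003, 0, 0, -0.2],
    [0, 0, 0, -0.003, 0, 0, -0.2]
  ]
}}

```text
time: 3.95
eef_pos: [0.5508, 0.0377, 0.1028]
tcp_rot: [0.707, 0.015, -0.013, -0.707]
contact_force: [1.6, -0.1, 2.0]
opening: 0.602
```

```bash
python3 -c "
from h import *;to(.555,.037,.102)"
```

```text
t 3.95 p [0.5508 0.0377 0.1028] tool y [ 0.002 -0.    -1.   ] yaw 2.31 open 0.602 F [ 1.6 -0.1  2. ]
shift [ 0.0042  0.0008 -0.0008]
```

{"fn": "carry_out", "kwargs": {
  "moves": [
    [0, 0, 0, -0.003, 0, 0, -0.2],
    [0, 0, 0, -0.003, 0, 0, -0.2],
    [0, 0, 0, -0.003, 0, 0, -0.2],
    [0, 0, 0, -0.003, 0, 0, -0.2]
  ]
}}

```text
time: 4.45
eef_pos: [0.542, 0.0371, 0.1062]
tcp_rot: [0.707, 0.018, -0.011, -0.707]
contact_force: [4.5, 1.8, 11.3]
opening: 0.599
```

```bash
python3 -c "
from h import *;to(.555,.037,.102)
b=read_camera('scene')[180:245,285:365]
cv2.imwrite('pics/c3.png',cv2.resize(b,None,fx=7,fy=7,interpolation=2))"
```

```text
t 4.45 p [0.542  0.0371 0.1062] tool y [ 0.01  -0.001 -1.   ] yaw 2.32 open 0.599 F [ 4.5  1.8 11.3]
shift [ 0.0129  0.0043 -0.0006]
```

View pics/c3.png

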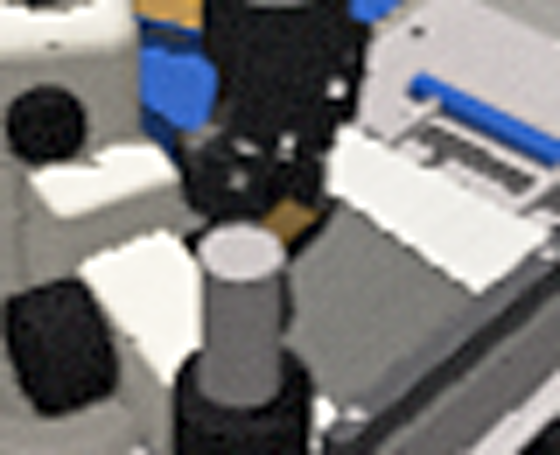

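The picture shows the gripper over the holder at crop (270,170), with the gold flat still facing the rail at (290,220). With Fz at 11 N, the tips rode up onto the top flat. I'll back off and look again.

{"fn": "carry_out", "kwargs": {
  "moves": [
    [0, 0, 0, 0, -0.03, 0, -0.2],
    [0, 0, 0, 0, -0.03, 0.03, -0.2],
    [0, 0, 0, 0, 0, 0.05, -0.2],
    [0, 0, 0, 0, 0, 0.05, -0.2],
    [0, 0, 0, 0, 0, 0.05, -0.2],
    [0, 0, 0, 0, 0, 0.04, -0.2]
  ]
}}

```text
time: 5.25
eef_pos: [0.528, 0.2586, 0.1616]
tcp_rot: [0.707, 0.014, -0.015, -0.707]
contact_force: [0.4, -0.5, -0.2]
opening: 0.604
```

```bash
cat > look.py <<'E'
from h import *
import sys
def holder(im,z=.07):
    a=im.astype(int);sub=a[170:228,270:336]
    m=((sub.max(2)<110)|((sub[:,:,2]-sub[:,:,0])>50)).astype(np.uint8)
    m[:6]=0
    gold=(sub[:,:,2]-sub[:,:,0])>50
    n,l,st,ce=cv2.connectedComponentsWithStats(m);i=1+st[1:,4].argmax()
    print("box u",st[i][0]+269.5,st[i][0]+st[i][2]+269.5,"v",st[i][1]+169.5,st[i][1]+st[i][3]+169.5,"area",st[i][4])
    x0,y0,w,h=st[i][:4]
    for u in range(x0+2,x0+w-1,4):
        v=np.where(m[:,u])[0]
        if len(v):print(u+270,ray("top",(u+270,v.min()+169.5),z)[:2].round(4),ray("top",(u+270,v.max()+170.5),z)[:2].round(4))
    g=np.argwhere(gold); 
    if len(g):print("gold v,u mean",(g.mean(0)+[170,270]).round(1),len(g))
im=read_camera("top");holder(im)
cv2.imwrite(sys.argv[1],cv2.resize(im[155:230,235:355],None,fx=6,fy=6,interpolation=2))
E
python3 look.py pics/c4.png
```

```text
box u 289.5 317.5 v 194.5 208.5 area 320
292 [0.5498 0.0795] [0.5041 0.0789]
296 [0.5534 0.0655] [0.5042 0.0649]
300 [0.5535 0.0514] [0.5079 0.0509]
304 [0.5502 0.0374] [0.508  0.0369]
308 [0.5538 0.0234] [0.5081 0.0229]
312 [0.554  0.0093] [0.5083 0.0089]
316 [ 0.5541 -0.0047] [ 0.5084 -0.0051]
gold v,u mean [196.5 305.5] 8
```

View pics/c4.png

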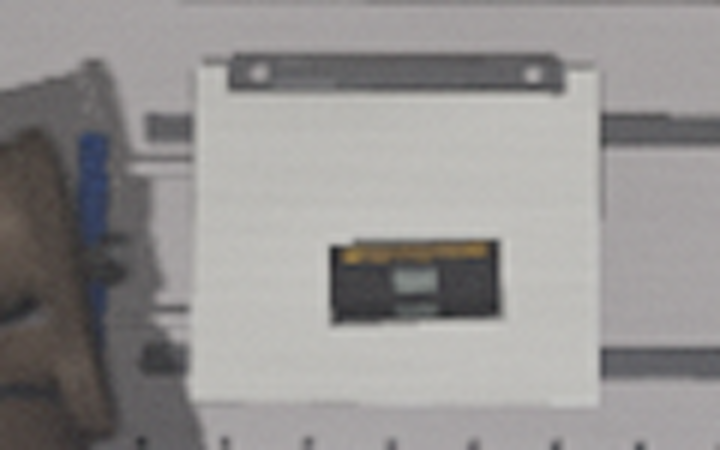

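The holder has not moved: same edges, gold still on the rail side. So it grips the plate well and the tips were simply too high. I'll find the plate height by touch beside it, then push lower.

{"fn": "carry_out", "kwargs": {
  "moves": [
    [0, 0, 0, 0.011, 0, -0.045, -0.2],
    [0, 0, 0, 0.011, 0, -0.045, -0.2],
    [0, 0, 0, 0.011, 0, -0.045, -0.2],
    [0, 0, 0, 0.011, 0, -0.045, -0.2],
    [0, 0, 0, 0.011, 0.02, -0.045, -0.2],
    [0, 0, 0, 0, 0.03, 0, -0.2],
    [0, 0, 0, 0, 0.03, 0, -0.2],
    [0, 0, 0, 0, 0.006, 0, -0.2],
    [0, 0, 0, 0, 0.003, 0, -0.2]
  ]
}}

```text
time: 6.42
eef_pos: [0.5932, 0.0345, 0.0733]
tcp_rot: [-0.707, -0.014, 0.014, 0.707]
contact_force: [0.6, 0.3, 1.0]
opening: 0.604
```

{"fn": "carry_out", "kwargs": {
  "moves": [
    [0, 0, 0, 0, 0.002, 0, -0.2]
  ]
}}

```text
time: 6.55
eef_pos: [0.5942, 0.0346, 0.0726]
tcp_rot: [0.707, 0.015, -0.014, -0.707]
contact_force: [-0.1, 0.8, 0.0]
opening: 0.601
```

{"fn": "carry_out", "kwargs": {
  "moves": [
    [0, 0, 0, 0, 0.002, 0, -0.2]
  ]
}}

```text
time: 6.68
eef_pos: [0.5942, 0.0346, 0.0705]
tcp_rot: [0.707, 0.015, -0.014, -0.707]
contact_force: [-0.0, 0.1, 0.4]
opening: 0.6
```

{"fn": "carry_out", "kwargs": {
  "moves": [
    [0, 0, 0, 0, 0.002, 0, -0.2]
  ]
}}

```text
time: 6.8
eef_pos: [0.5938, 0.0346, 0.068]
tcp_rot: [0.707, 0.015, -0.014, -0.707]
contact_force: [0.6, 0.7, 0.4]
opening: 0.603
```

{"fn": "carry_out", "kwargs": {
  "moves": [
    [0, 0, 0, 0, 0.002, 0, -0.2]
  ]
}}

```text
time: 6.92
eef_pos: [0.5936, 0.0345, 0.0658]
tcp_rot: [0.707, 0.014, -0.014, -0.707]
contact_force: [-5.1, 0.4, 13.0]
opening: 0.599
```

{"fn": "carry_out", "kwargs": {
  "moves": [
    [0, 0, 0, 0, 0.002, 0, -0.2]
  ]
}}

```text
time: 7.05
eef_pos: [0.5937, 0.0345, 0.0657]
tcp_rot: [0.707, 0.014, -0.015, -0.707]
contact_force: [-8.3, 0.3, 18.5]
opening: 0.598
```

{"fn": "carry_out", "kwargs": {
  "moves": [
    [0, 0, 0, 0, 0.001, 0, -0.2]
  ]
}}

```text
time: 7.18
eef_pos: [0.5937, 0.0345, 0.0657]
tcp_rot: [0.707, 0.014, -0.015, -0.707]
contact_force: [-9.4, 0.2, 19.6]
opening: 0.601
```

{"fn": "carry_out", "kwargs": {
  "moves": [
    [0, 0, 0, 0, -0.02, 0, -0.2],
    [0, 0, 0, 0, -0.014, 0, -0.2],
    [0, 0, 0, -0.012, 0, 0, -0.2],
    [0, 0, 0, -0.012, 0, 0, -0.2],
    [0, 0, 0, -0.006, 0, 0, -0.2],
    [0, 0, 0, 0, 0, 0, -0.2]
  ]
}}

```text
time: 7.92
eef_pos: [0.5624, 0.0333, 0.0957]
tcp_rot: [-0.707, -0.014, 0.015, 0.707]
contact_force: [-0.4, -0.3, -0.2]
opening: 0.6
```

{"fn": "carry_out", "kwargs": {
  "moves": [
    [0, 0, 0, -0.003, 0, 0, -0.2],
    [0, 0, 0, -0.003, 0, 0, -0.2]
  ]
}}

```text
time: 8.18
eef_pos: [0.5574, 0.033, 0.0963]
tcp_rot: [0.707, 0.014, -0.014, -0.707]
contact_force: [0.2, 0.4, -0.2]
opening: 0.596
```

{"fn": "carry_out", "kwargs": {
  "moves": [
    [0, 0, 0, -0.003, 0, 0, -0.2],
    [0, 0, 0, -0.002, 0, 0, -0.2]
  ]
}}

```text
time: 8.43
eef_pos: [0.5536, 0.0327, 0.0973]
tcp_rot: [0.707, 0.015, -0.013, -0.707]
contact_force: [1.9, 0.6, 3.0]
opening: 0.599
```

{"fn": "carry_out", "kwargs": {
  "moves": [
    [0, 0, 0, -0.003, -0.001, 0, -0.2],
    [0, 0, 0, -0.003, -0.001, 0, -0.2]
  ]
}}

```text
time: 8.68
eef_pos: [0.5485, 0.0325, 0.1004]
tcp_rot: [0.707, 0.016, -0.012, -0.707]
contact_force: [3.8, 0.2, 6.2]
opening: 0.602
```

The tips slide because the rail-side upper flat turns upward as the holder rolls. I'll hook the rail-side corner from below instead, tilting the tool about 23° so the fingers lean towards the rail, and lift along the roll arc.

{"fn": "carry_out", "kwargs": {
  "moves": [
    [0, 0, 0, 0.02, -0.01, 0, -0.2],
    [0, 0, 0, 0.035, 0, 0, -0.2],
    [0, 0, 0.1333, 0, 0, 0, -0.2],
    [0, 0, 0.1333, 0, 0, 0, -0.2],
    [0, 0, 0.1333, 0, 0, 0, -0.2],
    [0, 0, 0, 0.005, 0.012, 0, -0.2],
    [0, 0, 0, 0, 0, 0, -0.2]
  ]
}}

```text
time: 9.55
eef_pos: [0.599, 0.035, 0.0927]
tcp_rot: [0.695, -0.128, -0.156, -0.69]
contact_force: [-0.3, 0.4, 0.6]
opening: 0.601
```

```bash
python3 -c "
from h import *;to(.585,.035,.074)"; python3 look.py pics/c5.png
```

```text
t 9.55 p [0.599  0.035  0.0927] tool y [-0.393 -0.015 -0.919] yaw 2.31 open 0.601 F [-0.3  0.4  0.6]
shift [-0.0055  0.0227  0.0006]
box u 272.5 322.5 v 175.5 227.5 area 2006
275 [0.4965 0.1384] [0.437  0.1376]
279 [0.581  0.1255] [0.4371 0.1236]
283 [0.62  0.112] [0.4373 0.1096]
287 [0.6201 0.0979] [0.4374 0.0956]
291 [0.6203 0.0838] [0.4375 0.0816]
295 [0.6204 0.0698] [0.4377 0.0677]
299 [0.6205 0.0557] [0.4378 0.0537]
303 [0.6207 0.0416] [0.4379 0.0397]
307 [0.6208 0.0275] [0.4381 0.0257]
311 [0.621  0.0135] [0.4382 0.0117]
315 [ 6.211e-01 -6.000e-04] [ 0.5084 -0.0016]
319 [ 0.6212 -0.0147] [ 0.6071 -0.0148]
```

{"fn": "carry_out", "kwargs": {
  "moves": [
    [0, 0, 0, -0.002, 0.012, 0, -0.2],
    [0, 0, 0, -0.003, 0.011, 0, -0.2],
    [0, 0, 0, -0.009, 0.004, 0, -0.2],
    [0, 0, 0, 0, 0, 0, -0.2]
  ]
}}

```text
time: 10.1
eef_pos: [0.5769, 0.0339, 0.0759]
tcp_rot: [0.696, -0.127, -0.155, -0.69]
contact_force: [-0.3, 0.0, 0.1]
opening: 0.603
```

{"fn": "carry_out", "kwargs": {
  "moves": [
    [0, 0, 0, -0.0037, 0.0016, 0, -0.2],
    [0, 0, 0, -0.0028, 0.0012, 0, -0.2]
  ]
}}

```text
time: 10.35
eef_pos: [0.571, 0.0335, 0.0762]
tcp_rot: [0.696, -0.126, -0.154, -0.69]
contact_force: [-0.4, -0.3, -0.4]
opening: 0.602
```

{"fn": "carry_out", "kwargs": {
  "moves": [
    [0, 0, 0, 0.001, 0.002, 0, -0.2],
    [0, 0, 0, -0.0028, 0.0012, 0, -0.2]
  ]
}}

```text
time: 10.6
eef_pos: [0.5679, 0.0334, 0.0734]
tcp_rot: [0.696, -0.127, -0.154, -0.69]
contact_force: [-0.1, 0.6, 0.1]
opening: 0.6
```

{"fn": "carry_out", "kwargs": {
  "moves": [
    [0, 0, 0, -0.0028, 0.0012, 0, -0.2]
  ]
}}

```text
time: 10.72
eef_pos: [0.5649, 0.0333, 0.0735]
tcp_rot: [0.696, -0.126, -0.154, -0.69]
contact_force: [1.8, 0.9, -0.1]
opening: 0.594
```

{"fn": "carry_out", "kwargs": {
  "moves": [
    [0, 0, 0, -0.0018, 0.0008, 0, -0.2]
  ]
}}

```text
time: 10.85
eef_pos: [0.5634, 0.0332, 0.0738]
tcp_rot: [0.696, -0.126, -0.154, -0.69]
contact_force: [2.2, 0.3, -0.3]
opening: 0.601
```

{"fn": "carry_out", "kwargs": {
  "moves": [
    [0, 0, 0, -0.0024, -0.0017, 0, -0.2],
    [0, 0, 0, -0.0028, -0.0015, 0, -0.2],
    [0, 0, 0, -0.0033, -0.0013, 0, -0.2]
  ]
}}

```text
time: 11.22
eef_pos: [0.557, 0.033, 0.0815]
tcp_rot: [0.696, -0.126, -0.154, -0.69]
contact_force: [0.6, -0.2, 0.9]
opening: 0.6
```

```bash
python3 -c "
from h import *;to(.585,.035,.074)
b=read_camera('scene')[180:245,285:365]
cv2.imwrite('pics/c6.png',cv2.resize(b,None,fx=7,fy=7,interpolation=2))"
```

```text
t 11.22 p [0.557  0.033  0.0815] tool y [-0.388 -0.016 -0.921] yaw 2.3 open 0.6 F [ 0.6 -0.2  0.9]
shift [ 0.0288 -0.004   0.0009]
```

View pics/c6.png

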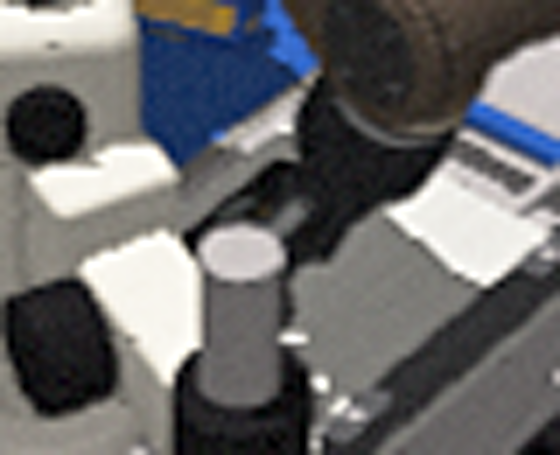

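The holder is at crop (260,200), mostly hidden by the gripper. The force is small and nothing is jammed, so I'll continue the arc.

{"fn": "carry_out", "kwargs": {
  "moves": [
    [0, 0, 0, -0.0033, -0.0013, 0, -0.2],
    [0, 0, 0, -0.0035, -0.0007, 0, -0.2],
    [0, 0, 0, -0.0035, -0.0004, 0, -0.2],
    [0, 0, 0, -0.0033, 0, 0, -0.2]
  ]
}}

```text
time: 11.78
eef_pos: [0.5448, 0.0326, 0.0885]
tcp_rot: [0.696, -0.127, -0.155, -0.69]
contact_force: [-0.4, -0.5, -0.5]
opening: 0.602
```

```bash
python3 -c "
from h import *;to(.585,.035,.074)
im=read_camera('top')
for v in range(180,226,2):print(v,ray('top',(312,v),.07)[0].round(3),im[v,312],im[v,314],im[v,316])"
```

```text
t 11.78 p [0.5448 0.0326 0.0885] tool y [-0.39  -0.016 -0.921] yaw 2.31 open 0.602 F [-0.4 -0.5 -0.5]
shift [ 0.0427 -0.0024  0.0008]
180 0.605 [71 76 88] [71 75 85] [74 76 86]
182 0.598 [68 78 88] [69 75 85] [67 74 81]
184 0.591 [66 70 75] [69 75 82] [71 79 87]
186 0.584 [55 55 54] [70 75 82] [81 87 97]
188 0.577 [64 63 70] [67 71 77] [76 83 92]
190 0.57 [56 60 65] [66 70 79] [69 77 82]
192 0.563 [64 68 73] [68 69 76] [66 68 72]
194 0.556 [63 65 72] [63 64 69] [68 71 78]
196 0.549 [64 66 72] [59 61 64] [57 62 68]
198 0.542 [65 67 73] [58 59 62] [52 53 53]
200 0.535 [64 66 73] [69 68 73] [184 188 189]
202 0.528 [65 68 76] [62 64 68] [171 175 176]
204 0.521 [67 70 76] [53 56 60] [51 45 49]
206 0.514 [68 69 77] [56 59 63] [46 43 43]
208 0.507 [62 66 72] [59 63 70] [ 80 128 150]
210 0.499 [62 66 75] [58 67 72] [ 87 161 187]
212 0.492 [67 68 75] [66 86 99] [ 82 145 170]
214 0.485 [63 67 74] [54 56 60] [53 48 48]
216 0.478 [68 70 77] [73 73 77] [146 147 149]
218 0.471 [61 66 72] [91 92 97] [190 195 196]
220 0.464 [67 68 75] [89 92 94] [189 193 193]
222 0.457 [69 69 75] [89 90 94] [175 178 180]
224 0.45 [64 67 73] [100 100 103] [166 165 168]
```

{"fn": "carry_out", "kwargs": {
  "moves": [
    [0, 0, 0, 0.02, -0.01, 0, -0.2],
    [0, 0, 0, 0, -0.03, 0, -0.2],
    [0, 0, -0.1333, 0, -0.03, 0.0, -0.2],
    [0, 0, -0.1333, 0, -0.02, 0.03, -0.2],
    [0, 0, -0.1333, 0, 0, 0.05, -0.2],
    [0, 0, 0, -0.03, 0, 0.05, -0.2],
    [0, 0, 0, -0.03, 0, 0.05, -0.2],
    [0, 0, 0, -0.03, 0, 0.04, -0.2]
  ]
}}

```text
time: 12.82
eef_pos: [0.4959, 0.2523, 0.1646]
tcp_rot: [-0.707, -0.014, 0.014, 0.707]
contact_force: [1.1, -0.3, -0.1]
opening: 0.602
```

```bash
python3 look.py pics/c7.png;  python3 -c "
from h import *;to(.45,.035,.074)"
```

```text
box u 289.5 317.5 v 201.5 215.5 area 359
292 [0.5251 0.0792] [0.4795 0.0786]
296 [0.5253 0.0652] [0.4797 0.0646]
300 [0.5254 0.0511] [0.4798 0.0506]
304 [0.5291 0.0371] [0.4799 0.0366]
308 [0.5292 0.0231] [0.4836 0.0227]
312 [0.5293 0.0091] [0.4837 0.0086]
316 [ 0.5295 -0.0049] [ 0.4839 -0.0054]
gold v,u mean [208.6 304.3] 141
t 12.88 p [0.4921 0.2558 0.164 ] tool y [-0.004  0.002 -1.   ] yaw 2.51 open 0.6 F [-2.5  1.9 -0.6]
shift [-0.0513  0.0897 -0.2189]
```

View pics/c7.png

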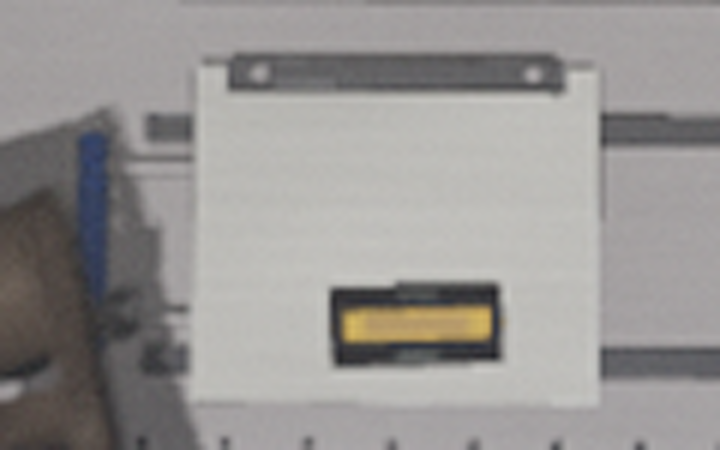

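Gold is on top: the frame is at crop (418,325), with the holder centre near (0.505, 0.037) and yaw about 2.5°. Now I go round to the robot's side for the push.

{"fn": "carry_out", "kwargs": {
  "moves": [
    [0, 0, 0, -0.01, 0, -0.043, -0.3],
    [0, 0, 0, -0.01, 0, -0.044, -0.3],
    [0, 0, 0, -0.01, 0, -0.044, -0.3],
    [0, 0, 0, -0.01, 0, -0.044, -0.3],
    [0, 0.017, 0, -0.01, 0.02, -0.044, -0.3],
    [0, 0.017, 0, 0, 0.03, 0, -0.3],
    [0, 0, 0, 0, 0.03, 0, -0.3],
    [0, 0, 0, 0, 0.008, 0, -0.3],
    [0, 0, 0, 0, 0, 0, -0.3]
  ]
}}

```text
time: 14.0
eef_pos: [0.4562, 0.03, 0.0765]
tcp_rot: [-0.707, -0.002, 0.003, 0.707]
contact_force: [0.4, 0.4, -0.2]
opening: 0.649
```

```bash
python3 -c "
from h import *;to(.46,.037,.074)"
```

```text
t 14.0 p [0.4562 0.03   0.0765] tool y [-0.001  0.    -1.   ] yaw 0.36 open 0.649 F [ 0.4  0.4 -0.2]
shift [0.0039 0.0025 0.007 ]
```

{"fn": "carry_out", "kwargs": {
  "moves": [
    [0, 0, 0, 0, 0.001, 0.006, -0.3],
    [0, 0, 0, 0.006, 0, 0, -0.3],
    [0, 0, 0, 0.006, 0, 0, -0.3],
    [0, 0, 0, 0.005, 0, 0, -0.3],
    [0, 0, 0, 0.005, 0, 0, -0.3],
    [0, 0, 0, 0.005, 0, 0, -0.3],
    [0, 0, 0, 0.005, 0, 0, -0.3]
  ]
}}

```text
time: 14.88
eef_pos: [0.4884, 0.0361, 0.0754]
tcp_rot: [0.707, 0.002, -0.002, -0.707]
contact_force: [-2.5, 0.2, 1.8]
opening: 0.647
```

{"fn": "carry_out", "kwargs": {
  "moves": [
    [0, 0, 0, 0.005, 0, 0, -0.3],
    [0, 0, 0, 0.005, 0, 0, -0.3],
    [0, 0, 0, 0.005, 0, 0, -0.3],
    [0, 0, 0, 0.005, 0, 0, -0.3]
  ]
}}

```text
time: 15.38
eef_pos: [0.5085, 0.0363, 0.0754]
tcp_rot: [-0.707, -0.002, 0.002, 0.707]
contact_force: [-2.9, -0.4, 0.7]
opening: 0.651
```

```bash
python3 -c "
from h import *;to(.46,.037,.074)
im=read_camera('scene')
g=((im[:,:,2].astype(int)-im[:,:,0])>60)[190:235,285:360];print(np.argwhere(g).mean(0)+[190,285],g.sum())
cv2.imwrite('pics/c8.png',cv2.resize(im[180:245,285:365],None,fx=7,fy=7,interpolation=2))"
```

```text
t 15.38 p [0.5085 0.0363 0.0754] tool y [-0.  0. -1.] yaw 0.36 open 0.651 F [-2.9 -0.4  0.7]
shift [-0.0485  0.0014  0.001 ]
[209.85294118 327.32352941] 34
```

View pics/c8.png

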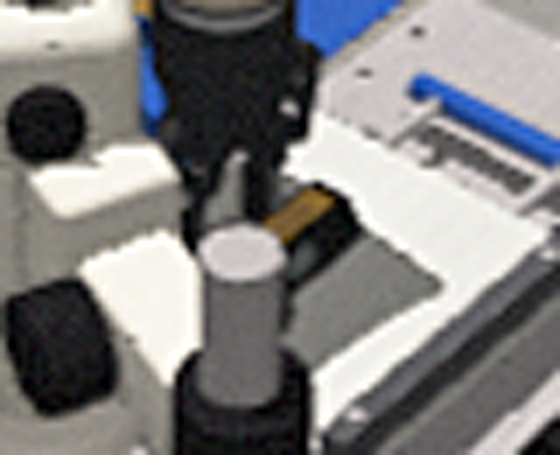

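The holder is sliding flat with gold on top (crop (300,215)) at a steady 3 N, so I continue to the rail.

{"fn": "carry_out", "kwargs": {
  "moves": [
    [0, 0, 0, 0.005, 0, 0, -0.3],
    [0, 0, 0, 0.006, 0, 0, -0.3],
    [0, 0, 0, 0.006, 0, 0, -0.3],
    [0, 0, 0, 0.006, 0, 0, -0.3],
    [0, 0, 0, 0.006, 0, 0, -0.3],
    [0, 0, 0, 0.006, 0, 0, -0.3],
    [0, 0, 0, 0.006, 0, 0, -0.3],
    [0, 0, 0, 0.006, 0, 0, -0.3],
    [0, 0, 0, 0.006, 0, 0, -0.3],
    [0, 0, 0, 0.006, 0, 0, -0.3]
  ]
}}

```text
time: 16.68
eef_pos: [0.5676, 0.0367, 0.0755]
tcp_rot: [-0.707, -0.002, 0.002, 0.707]
contact_force: [-1.3, 0.1, 0.8]
opening: 0.649
```

{"fn": "carry_out", "kwargs": {
  "moves": [
    [0, 0, 0, 0.004, 0, 0, -0.3],
    [0, 0, 0, 0.003, 0, 0, -0.3],
    [0, 0, 0, 0.003, 0, 0, -0.3]
  ]
}}

```text
time: 17.05
eef_pos: [0.5773, 0.0367, 0.0755]
tcp_rot: [0.707, 0.002, -0.002, -0.707]
contact_force: [-1.5, -0.3, 0.4]
opening: 0.65
```

{"fn": "carry_out", "kwargs": {
  "moves": [
    [0, 0, 0, 0.002, 0, 0, -0.3],
    [0, 0, 0, 0.002, 0, 0, -0.3]
  ]
}}

```text
time: 17.3
eef_pos: [0.5813, 0.0368, 0.0755]
tcp_rot: [0.707, 0.002, -0.002, -0.707]
contact_force: [-0.7, 0.2, 0.1]
opening: 0.646
```

{"fn": "carry_out", "kwargs": {
  "moves": [
    [0, 0, 0, 0.002, 0, 0, -0.3],
    [0, 0, 0, 0.002, 0, 0, -0.3]
  ]
}}

```text
time: 17.55
eef_pos: [0.5853, 0.0368, 0.0755]
tcp_rot: [-0.707, -0.002, 0.002, 0.707]
contact_force: [-2.2, -0.7, -0.1]
opening: 0.655
```

{"fn": "carry_out", "kwargs": {
  "moves": [
    [0, 0, 0, 0.002, 0, 0, -0.3]
  ]
}}

```text
time: 17.68
eef_pos: [0.5862, 0.0368, 0.0753]
tcp_rot: [-0.707, -0.001, 0.003, 0.707]
contact_force: [-7.7, -0.0, 5.3]
opening: 0.65
```

{"fn": "carry_out", "kwargs": {
  "moves": [
    [0, 0, 0, 0.002, 0, 0, -0.3]
  ]
}}

```text
time: 17.8
eef_pos: [0.5864, 0.0369, 0.0753]
tcp_rot: [-0.707, 0.001, 0.006, 0.707]
contact_force: [-13.4, -1.4, 9.5]
opening: 0.646
```

Snug against the rail at TCP x = 0.586, with the force rising to 13 N. I back off and go to the outer side of the handle, looking on the way.

{"fn": "carry_out", "kwargs": {
  "moves": [
    [0, 0, 0, -0.015, 0, 0, -0.3],
    [0, 0, 0, -0.02, 0, 0, 0.2],
    [0, 0, 0, 0, -0.04, 0, 1],
    [0, 0, 0, 0, -0.05, 0.02, 1],
    [0, 0, 0, 0, 0, 0.05, 1],
    [0, 0, 0, 0, 0, 0.05, 1],
    [0, 0, 0, 0, 0, 0.05, 1],
    [0, 0, 0, 0, 0, 0.05, 1],
    [0, 0, 0, 0, 0, 0.03, 1]
  ]
}}

```text
time: 18.92
eef_pos: [0.5526, 0.289, 0.1658]
tcp_rot: [-0.707, -0.004, 0.002, 0.708]
contact_force: [0.7, 0.7, 0.1]
opening: -0.002
```

```bash
python3 look.py pics/c9.png;  python3 -c "
from h import *;to(.55,.285,.05)"
```

```text
box u 290.5 318.5 v 175.5 182.5 area 148
293 [0.6203 0.0768] [0.5991 0.0765]
297 [0.6205 0.0627] [0.5993 0.0625]
301 [0.6206 0.0487] [0.5994 0.0484]
305 [0.6208 0.0346] [0.5996 0.0344]
309 [0.6209 0.0205] [0.5997 0.0203]
313 [0.621  0.0064] [0.5998 0.0062]
317 [ 0.6212 -0.0076] [ 0.5964 -0.0079]
gold v,u mean [175. 304.] 125
t 18.98 p [0.5523 0.2915 0.1659] tool y [ 0.003  0.004 -1.   ] yaw 0.53 open 0.002 F [-0.6  1.7  0.4]
shift [-0.0028  0.1159 -0.0069]
```

View pics/c9.png

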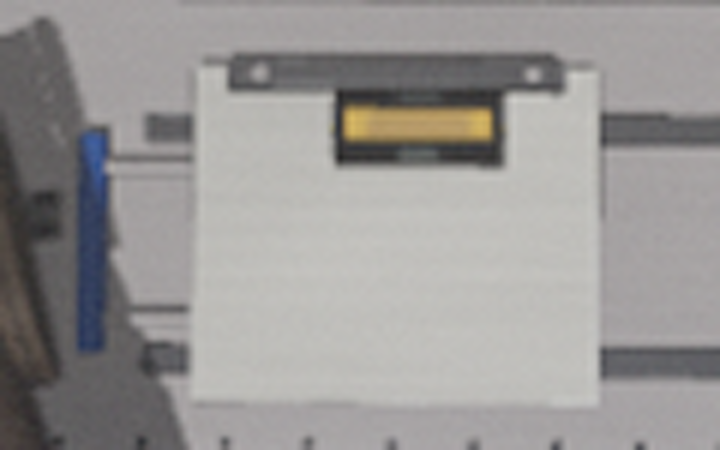

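The picture shows the holder snug and square against the rail: gold frame at crop (418,125), black edge touching the rail line at row 90. Next I push the handle, whose middle is at crop (92,240).

{"fn": "carry_out", "kwargs": {
  "moves": [
    [0, 0, 0, -0.002, 0.04, 0, 1],
    [0, 0, 0, 0, 0.04, 0, 1],
    [0, 0, 0, 0, 0.03, 0, 1],
    [0, 0, 0, 0, 0.005, 0, 1],
    [0, 0, 0, 0, 0, -0.01, 1],
    [0, 0, 0, 0, 0, -0.01, 1],
    [0, 0, 0, 0, 0, -0.005, 1],
    [0, 0, 0, 0, 0, -0.005, 1]
  ]
}}

```text
time: 19.98
eef_pos: [0.5514, 0.2561, 0.0514]
tcp_rot: [-0.707, -0.003, 0.001, 0.707]
contact_force: [0.8, 0.1, -0.2]
opening: -0.001
```

{"fn": "carry_out", "kwargs": {
  "moves": [
    [0, 0, 0, 0, 0, -0.005, 1],
    [0, 0, 0, 0, 0, -0.005, 1]
  ]
}}

```text
time: 20.23
eef_pos: [0.5512, 0.2471, 0.0511]
tcp_rot: [-0.707, -0.003, 0.002, 0.708]
contact_force: [-0.2, 2.9, 1.5]
opening: -0.002
```

```bash
python3 -c "
from h import *;to(.55,-.02,.05)"
```

```text
t 20.23 p [0.5512 0.2471 0.0511] tool y [ 0.001  0.002 -1.   ] yaw 0.34 open -0.002 F [-0.2  2.9  1.5]
shift [-0.0028  0.0006 -0.2671]
```

{"fn": "carry_out", "kwargs": {
  "moves": [
    [0, 0, 0, 0, 0, -0.006, 1],
    [0, 0, 0, 0, 0, -0.007, 1],
    [0, 0, 0, 0, 0, -0.008, 1],
    [0, 0, 0, 0, 0, -0.009, 1],
    [0, 0, 0, 0, 0, -0.009, 1],
    [0, 0, 0, 0, 0, -0.009, 1],
    [0, 0, 0, 0, 0, -0.009, 1],
    [0, 0, 0, 0, 0, -0.009, 1],
    [0, 0, 0, 0, 0, -0.009, 1],
    [0, 0, 0, 0, 0, -0.009, 1]
  ]
}}

```text
time: 21.48
eef_pos: [0.5514, 0.162, 0.0505]
tcp_rot: [0.707, 0.002, -0.002, -0.707]
contact_force: [0.2, 3.4, 3.3]
opening: -0.006
```

{"fn": "carry_out", "kwargs": {
  "moves": [
    [0, 0, 0, 0, 0, -0.009, 1],
    [0, 0, 0, 0, 0, -0.009, 1],
    [0, 0, 0, 0, 0, -0.009, 1],
    [0, 0, 0, 0, 0, -0.009, 1],
    [0, 0, 0, 0, 0, -0.009, 1],
    [0, 0, 0, 0, 0, -0.009, 1],
    [0, 0, 0, 0, 0, -0.009, 1],
    [0, 0, 0, 0, 0, -0.009, 1],
    [0, 0, 0, 0, 0, -0.009, 1],
    [0, 0, 0, 0, 0, -0.009, 1]
  ]
}}

```text
time: 22.72
eef_pos: [0.5516, 0.072, 0.0503]
tcp_rot: [-0.707, -0.002, 0.003, 0.707]
contact_force: [-1.6, 3.9, 2.8]
opening: 0.004
```

```bash
python3 -c "
from h import *;to(.55,-.02,.05)"
```

```text
t 22.73 p [0.5516 0.072  0.0503] tool y [-0.001  0.    -1.   ] yaw 0.36 open 0.004 F [-1.6  3.9  2.8]
shift [-0.0022  0.0003 -0.092 ]
```

{"fn": "carry_out", "kwargs": {
  "moves": [
    [0, 0, 0, 0, 0, -0.008, 1],
    [0, 0, 0, 0, 0, -0.008, 1],
    [0, 0, 0, 0, 0, -0.008, 1],
    [0, 0, 0, 0, 0, -0.008, 1],
    [0, 0, 0, 0, 0, -0.008, 1],
    [0, 0, 0, 0, 0, -0.008, 1],
    [0, 0, 0, 0, 0, -0.006, 1],
    [0, 0, 0, 0, 0, -0.005, 1],
    [0, 0, 0, 0, 0, -0.004, 1],
    [0, 0, 0, 0, 0, -0.004, 1]
  ]
}}

```text
time: 23.98
eef_pos: [0.5521, 0.0054, 0.0503]
tcp_rot: [-0.707, -0.002, 0.002, 0.707]
contact_force: [-2.9, 2.9, -0.0]
opening: -0.006
```

{"fn": "carry_out", "kwargs": {
  "moves": [
    [0, 0, 0, 0, 0, -0.003, 1],
    [0, 0, 0, 0, 0, -0.003, 1],
    [0, 0, 0, 0, 0, -0.003, 1]
  ]
}}

```text
time: 24.35
eef_pos: [0.5522, -0.0035, 0.0503]
tcp_rot: [-0.707, -0.002, 0.002, 0.707]
contact_force: [-1.8, 3.5, -1.3]
opening: -0.0
```

{"fn": "carry_out", "kwargs": {
  "moves": [
    [0, 0, 0, 0, 0, -0.003, 1],
    [0, 0, 0, 0, 0, -0.003, 1]
  ]
}}

```text
time: 24.6
eef_pos: [0.5525, -0.0096, 0.0504]
tcp_rot: [0.707, 0.002, -0.002, -0.707]
contact_force: [-2.8, 3.0, -0.8]
opening: -0.004
```

{"fn": "carry_out", "kwargs": {
  "moves": [
    [0, 0, 0, 0, 0, -0.003, 1]
  ]
}}

```text
time: 24.72
eef_pos: [0.5525, -0.0126, 0.0504]
tcp_rot: [-0.707, -0.002, 0.002, 0.707]
contact_force: [-2.1, 3.8, -0.9]
opening: -0.004
```

{"fn": "carry_out", "kwargs": {
  "moves": [
    [0, 0, 0, 0, 0, -0.003, 1],
    [0, 0, 0, 0, 0, -0.003, 1]
  ]
}}

```text
time: 24.98
eef_pos: [0.5525, -0.0149, 0.0505]
tcp_rot: [-0.704, -0.001, 0.001, 0.71]
contact_force: [-0.5, 22.4, 0.1]
opening: 0.0
```

{"fn": "carry_out", "kwargs": {
  "moves": [
    [0, 0, 0, 0, 0, -0.003, 1]
  ]
}}

```text
time: 25.1
eef_pos: [0.5525, -0.0152, 0.0505]
tcp_rot: [-0.702, -0.0, 0.0, 0.712]
contact_force: [0.8, 31.9, 2.2]
opening: 0.0
```

{"fn": "carry_out", "kwargs": {
  "moves": [
    [0, 0, 0, 0, 0, -0.003, 1]
  ]
}}

```text
time: 25.22
eef_pos: [0.5524, -0.0154, 0.0505]
tcp_rot: [-0.7, 0.001, -0.0, 0.714]
contact_force: [2.1, 40.5, 3.2]
opening: 0.001
```

The end stop is reached: the force jumped and the TCP stays at y = -0.015. Now I retreat and check.

{"fn": "carry_out", "kwargs": {
  "moves": [
    [0, 0, 0, 0, 0, 0.015, 1],
    [0, 0, 0, 0, 0, 0.03, 1],
    [0, 0, 0, 0, 0, 0.03, 1],
    [0, 0, 0, 0, -0.05, 0.03, 1],
    [0, 0, 0, 0, -0.05, 0.05, 1],
    [0, 0, 0, 0, -0.03, 0.05, 1],
    [0, 0, 0, 0, 0, 0.05, 1],
    [0, 0, 0, 0, 0, 0, 1]
  ]
}}

```text
time: 26.22
eef_pos: [0.5525, 0.2271, 0.1768]
tcp_rot: [0.707, 0.006, -0.002, -0.707]
contact_force: [0.4, 0.8, -0.3]
opening: -0.001
```

```bash
python3 -c "
from h import *;to(.55,.25,.2)
t=read_camera('top')[130:235,290:450];s=read_camera('scene')[170:300,220:420]
cv2.imwrite('pics/c10.png',np.hstack([cv2.resize(t,(400,262),interpolation=2),cv2.resize(s,(400,262),interpolation=2)]))"
```

```text
t 26.23 p [0.5525 0.2271 0.1768] tool y [ 0.006 -0.    -1.   ] yaw 0.61 open -0.001 F [ 0.4  0.8 -0.3]
shift [-0.0022 -0.0232  0.023 ]
```

View pics/c10.png

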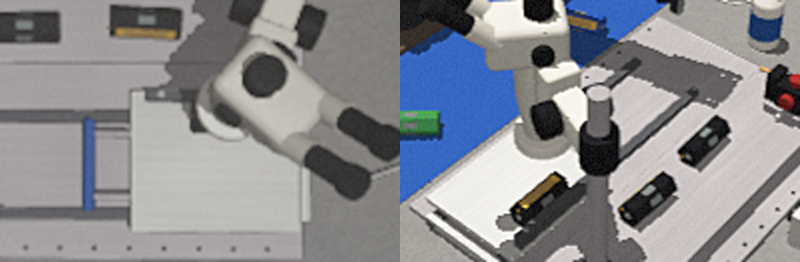

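```bash
python3 -c "
from h import *
im=read_camera('scene');g=((im[:,:,2].astype(int)-im[:,:,0])>60)[245:290,265:315]
gp=np.argwhere(g)[:,::-1]+[265,245];print(len(gp),'gold centroid',gp.mean(0),'world',ray('scene',gp.mean(0),.09),'proj expected',proj('scene',[.618,-.230,.09]))
v=gp-gp.mean(0);e=np.linalg.svd(v)[2][0];a=ray('scene',gp.mean(0)-10*e,.09);b=ray('scene',gp.mean(0)+10*e,.09);d=b-a;print('axis angle to y deg',np.degrees(np.arctan(d[0]/d[1])))
cv2.imwrite('pics/c11.png',cv2.resize(im[235:305,255:345],None,fx=7,fy=7,interpolation=2))"
```

```text
89 gold centroid [288.7752809 264.7752809] world [ 0.62097484 -0.2313222   0.09      ] proj expected [288.37934831 264.10793998]
axis angle to y deg 0.15985675358466025
```

View pics/c11.png

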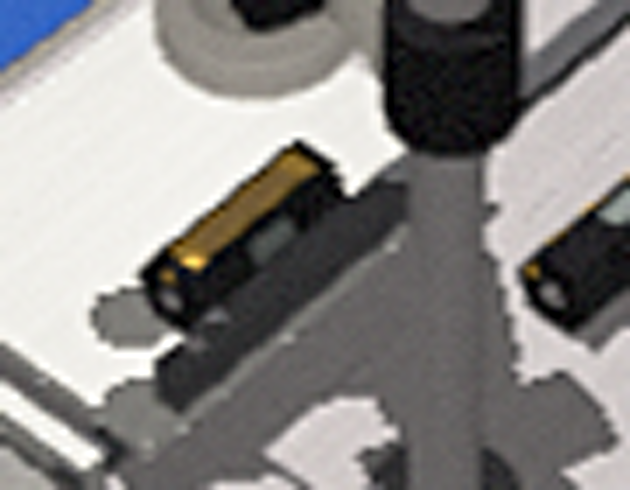

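The last view shows the gold chip on top (crop (240,205)), with the holder parallel to the rail and against it. The gold centre measures (0.621, -0.231), within 4 mm of what I expected. I'm handing in.

```bash
python3 -c "
from h import *
print(sign_off())"
```

```text
the job is handed in; nothing more can be done
None
```

I rolled the stage holder back one flat so its gold chip is on top. Then I slid it against the rail and pushed the stage to its end stop, and handed the job in at about 26 s; no verdict was reported.

**Rolling:** Two tries at pushing high on the rail-side flat failed because the fingertips slid over the top; a picture after the first showed the holder had not moved. Hooking the rail-side corner from below with a tilted tool worked.

**Last checks:**
- **Holder:** the gold chip is on top and the holder's axis is about 0.2° from square. The chip centre is at (0.621, -0.231), about 3 mm off the position I expected for a holder touching the rail. The holder lay against the rail in the pictures before and after the stage push.
- **Stage:** it moved about 0.265 m after the gripper touched the handle. It then stopped hard, with the force rising to 40 N at the fingertips.
- **Bystanders:** the two parked holders show in the last pictures where they were. I did not measure them or the items on the table again.
- **Lens:** I did not measure the lens position directly. The holder sits about 14 mm right of the rail's middle, so the chip should be within the 30 mm allowed.
- **Robot:** it stood clear of everything at hand-in.

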